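# Lock the cartridge in a stripped printer frame

### The job

Lock the cartridge into the stripped printer frame: push the upright white stud along the L-shaped slot in the deck, first along the leg it stands in to the corner, then sideways along the other leg fully to its end, and leave it there. Only push it from the side with the fingertips, do not pull it up, and leave the loose gear, screwdriver, mug and bottle where they are. Finish with the robot clear of everything.

Things in the scene. Friction and masses are not known exactly. Their poses are not given: they have to be found in the camera images.
- frame: Stripped printer frame, fixed: 210 (x) by 280 mm (y). Flat grey deck 80 mm above the bench, x -100 to +40 mm, between white side walls 95 mm high (inner faces y = +-130 mm); black cartridge and roller (top 88 mm) beyond it on the +x side. Origin: centre of its underside; x points from deck to cartridge, y along the cartridge (-y wall carries white gears outside), z up; yaw within 0.6 rad.
- slot_start (a point): Deck-top point under the stud's axis at the start of the slot's first leg (frame x = -55, y = -35 mm). The slot is 13 mm wide. The stud begins 0 to 22 mm past this point along the first leg. Axes as the frame's.
- slot_corner (a point): Deck-top point under the stud's axis at the slot's corner (frame x = 0, y = -35 mm): the first leg runs 55 mm along frame +x from slot_start to here. Axes as the frame's.
- slot_end (a point): Deck-top point under the stud's axis at the locked end (frame x = 0, y = +15 mm): the second leg runs 50 mm along frame +y from slot_corner to here. Axes as the frame's.
- stud_top (a point): Top centre of the upright white stud, 27.5 mm above the deck. Head: 14 mm diameter, from 1.5 mm above the deck to the top; 10 mm shaft in the slot (1.5 mm play a side). Cannot tip; slides with about 2 N drag, stays where left; a 5 N spring holds it down. The deck is flat and free 40 mm around its path (past the second leg it ends 40 mm on, with the cartridge beyond). Axes as the frame's.
- gear: Loose white plastic gear lying on the deck near its +y wall: 39 mm diameter, 22 mm high with its hub; origin at the centre of its underside. Leave alone.
- screwdriver: Loose screwdriver lying on the bench beside the frame's -y wall, about 200 mm long; origin under its middle. Leave alone.
- mug: Loose amber glass mug standing on the bench beside the frame's +y wall, 76 mm diameter, 90 mm high; origin at the centre of its underside. Leave alone.
- spray: Loose slim clear bottle standing on the bench beyond the cartridge, 34 mm diameter, 120 mm high; origin at the centre of its underside. Leave alone.

How it is judged:
On the way, in this order (a step that is already met when the one before it is completed fails the run):
1. the stud has come along the first leg to the corner (x of stud_top in the frame of slot_corner above -0.004 m and y of stud_top in the frame of slot_corner below 0.012 m).
2. the stud is at the end of the second leg (y of stud_top in the frame of slot_end above -0.004 m and x of stud_top in the frame of slot_end above -0.004 m), for 0.2 s.
At the end, for the whole second after the job is handed in: The stud stands within 4 mm of the end of the second leg, down on its seat (not raised by 2 mm), and gear, screwdriver, mug and bottle are within 20 mm of where they were (all of step 2 and z of stud_top in the frame of slot_end below 0.0295 m and distance of each of gear, screwdriver, mug, spray from where it was at the start of the episode below 0.02 m); the robot touches nothing.
It fails at once if the stud is pulled up by more than 3 mm (z of stud_top in the frame of slot_end above 0.0305 m).
It fails at once if the gear, screwdriver, mug or bottle is disturbed (moved more than 20 mm) (distance of any of gear, screwdriver, mug, spray from where it was at the start of the episode above 0.02 m).
It also fails if it takes over 48 s, if anything falls off the work surface, if the arm or the gripper's body presses on something with over 40 N, if the wrist force passes 120 N, or if a joint passes its speed limit or range.

### The arm

A 6-joint arm with a two-finger parallel gripper is mounted at the origin on the work surface. World frame = base frame: x ahead of the robot, y to its left, z up, the work surface at z = 0. Lengths are in m, angles in rad, forces in N, time in s.
With the tool pointing down it reaches from about 0.3 to 0.875 m from the base axis. Payload 4.2 kg.
Tool frame: the origin (TCP) lies between the finger pads; the fingertips stand 19 mm ahead of it and the grasp point (between the pads) is the TCP; z points along the fingers, y is the direction in which the jaws open and shut (so a half turn about z gives the same grasp; the last joint's range is limited). The gripper opens to 85 mm and grips with 20 to 120 N. Pads are 22 mm wide; open, the fingers measure 114 mm over their backs; the gripper's body (76 mm by 85 mm) begins 54 mm behind the grasp point. The pads swing forward as they close: fully open they stand 13 mm farther back than shut.
Start: joints at [-1.14, 0.32, 1.565, -0, 1.257, -0.02], TCP at [0.251, -0.518, 0.25] pointing down, gripper open.
Joint ranges: [-3.11, 3.11], [-0.84, 2.01], [0.21, 2.61], [-1.34, 4.49], [0.05, 2.63], [-2.56, 2.56]. Speed limits (rad/s): [2.57, 2.57, 3.14, 3.14, 3.14, 3.14].

### API

Orientations are given as a unit quaternion [w, x, y, z].
In Python, from station import bot, viewer, ticket gives the robot as it stands. The module is installed in compiled form; this text tells all that it offers.
- The arm moves only by the tool jog_arm, never from a script. Its argument "targets" is a list of rows, each a list of 5 numbers: the shift along the tool's x, y, z normalised to -1 to 1, where 1 is 0.1 m, then the turn about the tool's z normalised to -1 to 1, where 1 is 30 degrees, then the finger opening in mm, from 0 to 85.4. A call has 1 to 8 rows; each row is the pose to reach, as a shift and turn from the pose measured when the call began, along the tool's axes at that moment; what a row does not reach only later rows make up. A row lasts 1/12 s, in which the tool goes at most 41.7 mm and 7.16 degrees, less where a joint would pass 70% of its speed; a pose out of reach is approached as far as the arm can. A call with a number of a shift or a turn outside -1 to 1 is refused whole. A call with a gripper value outside its range is refused whole. The fingers move at their own pace and stop on an object; "squeeze" is the grip in N (left out, the last holds). Time passes only in rows, so rows that repeat a pose let the fingers close. It gives the time, the measured TCP pose, the force and the opening at its end, in the units of the state.
- bot.get_obs(): the state, without advancing time (a new reading comes with each control period).
- viewer.camera(name): name is "scene" or "top" or "wrist"; returns a dict with "frame" (384x512x3 uint8, red, green, blue), "camera_matrix" (3x3 intrinsics, pixels), "T" (4x4, takes a point from camera to world coordinates). Camera axes: x right, y down, z forward; pixel columns grow to the right and rows downward; lengths in m; the calibration is good to about 2 mm. The wrist camera is an equidistant fisheye: a pixel r from the principal point sees the ray r / f radians off the axis. A picture is of the moment at which its call begins. There is no depth.
- ticket.hand_in(): hands the job in, once; it reports no verdict.
The state is a dict: "time": time; "joint_pos": joint angles; "qvel": joint speeds; "effort": joint torques, N m; "ee_pos": TCP position; "tool_rot": TCP orientation; "ft_force": force on the tool from outside, world axes, zero at the start; "moment": the same for the moment, N m; "grip_width": finger opening in m.
Only numpy, scipy, OpenCV 4.12 (cv2) and the standard library are available. Lean on these libraries where they do the work, as an engineer would, in place of code of your own. Each camera call takes 0.05 s, during which the arm holds its last target. There are 200 camera calls.

## Working session

There is one attempt and no reset: what is moved stays moved. The work goes in short steps, Python scripts to look and compute and a tool call to move; the robot and the scene stay as the last step left them, time stands still between calls to the robot, and variables do not carry over. Pictures are saved under pics/ and viewed, about 8 in all and at most 12, crops included, and the job is handed in when it is done.

Besides the shell and the picture viewer there is one more tool, called after "Request:" as name(argument=value, ...), one argument or row to a line, values as JSON. jog_arm: Moves the arm, as the interface text tells. Its arguments: {"type":"object","properties":{"targets":{"type":"array","items":{"type":"array","items":{"type":"number"}}},"squeeze":{"type":"number"}},"required":["targets"]}

```bash
mkdir -p pics; python3 - <<'E'
from station import bot, viewer
import cv2, numpy as np
print(bot.get_obs())
for n in("top","scene"):
    c=viewer.camera(n); cv2.imwrite(f"pics/{n}0.png",c["frame"][:,:,::-1]); print(n,c["camera_matrix"].tolist(),c["T"].round(4).tolist())
E
```

```text
{'time': 0.0, 'joint_pos': array([-1.13999045e+00,  3.20279950e-01,  1.56566621e+00, -1.67632407e-05,
        1.25738406e+00, -1.99713503e-02]), 'qvel': array([-0.00236535,  0.0008314 ,  0.00158515,  0.00063833,  0.0008291 ,
        0.00148227]), 'effort': array([-4.05282350e-03, -4.15530360e+01, -2.34165233e+01, -3.67442799e-04,
        8.29432625e-03,  2.86791028e-06]), 'ee_pos': array([ 0.25033682, -0.51716128,  0.24949406]), 'tool_rot': array([-8.48892065e-04,  9.74706384e-01,  2.23487604e-01, -1.85014150e-04]), 'ft_force': array([-0.55911839, -0.7306746 , -0.82921231]), 'moment': array([ 0.00785601, -0.0317977 , -0.03523857]), 'grip_width': 0.08543232986622104}
top [[445.3562547345982, 0.0, 253.36417634075275], [0.0, 445.3562547345982, 189.6933885313176], [0.0, 0.0, 1.0]] [[-0.0224, -0.9865, 0.1622, 0.4183], [-0.9997, 0.0229, 0.0009, 0.0899], [-0.0046, -0.1622, -0.9868, 1.173], [0.0, 0.0, 0.0, 1.0]]
scene [[475.69363265722524, 0.0, 249.7212250263261], [0.0, 475.69363265722524, 195.0010382800978], [0.0, 0.0, 1.0]] [[0.5162, 0.6047, -0.6066, 1.3654], [0.8565, -0.3666, 0.3634, -0.3764], [-0.0027, -0.7071, -0.7071, 1.016], [0.0, 0.0, 0.0, 1.0]]
```

View pics/top0.png

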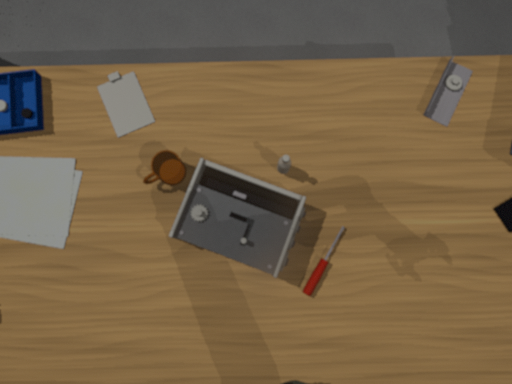

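View pics/scene0.png

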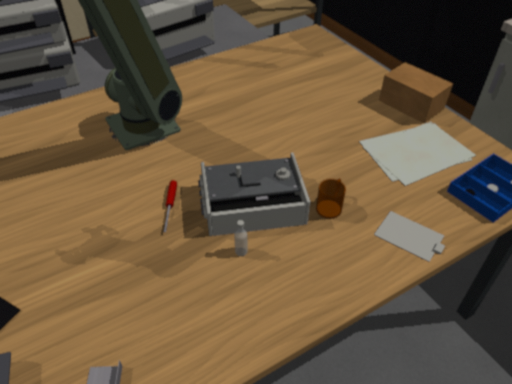

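Top view: the frame spans about (170–305, 160–273), the stud is near (243,241), the slot corner near (249,219) and the slot end near (232,215). The gear is at (199,212). I'll enlarge this area for wall corners.

```bash
python3 - <<'E'
import cv2
i=cv2.imread("pics/top0.png")[152:280,162:312]
i=cv2.convertScaleAbs(i,alpha=1.6,beta=15)
cv2.imwrite("pics/crop.png",cv2.resize(i,None,fx=4.6,fy=4.6,interpolation=cv2.INTER_CUBIC))
E
```

```text
(no output)
```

View pics/crop.png

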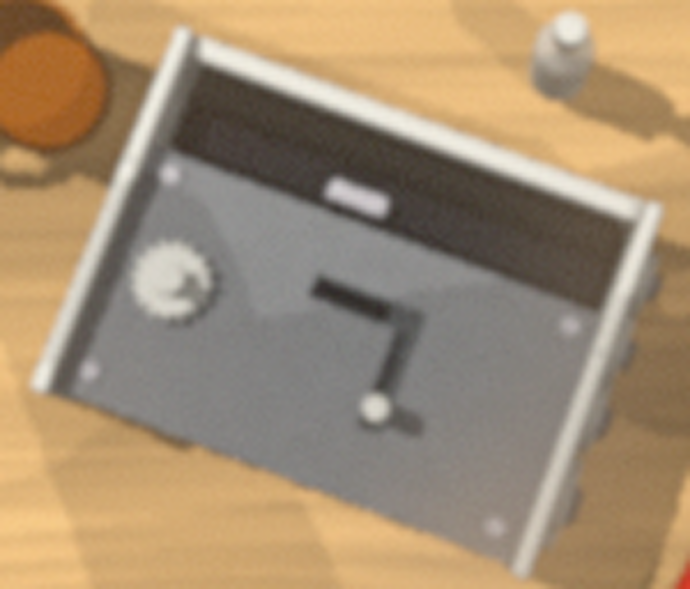

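```bash
cat > h.py <<'E'
import numpy as np, cv2
from station import bot, viewer
def ray(c,uv,fish=False):
    K=c["camera_matrix"];x=(uv[0]-K[0,2])/K[0,0];y=(uv[1]-K[1,2])/K[1,1]
    if fish:
        r=np.hypot(x,y);s=np.sin(r)/max(r,1e-9);d=np.array([x*s,y*s,np.cos(r)])
    else: d=np.array([x,y,1.])
    return c["T"][:3,3],c["T"][:3,:3]@d
def cast(c,uv,z,fish=False):
    o,d=ray(c,uv,fish);return (o+d*(z-o[2])/d[2])[:2]
def fit(F,W):
    F,W=np.array(F),np.array(W);a,b=F-F.mean(0),W-W.mean(0)
    th=np.arctan2((a[:,0]*b[:,1]-a[:,1]*b[:,0]).sum(),(a*b).sum())
    R=np.array([[np.cos(th),-np.sin(th)],[np.sin(th),np.cos(th)]]);t=W.mean(0)-R@F.mean(0)
    return th,R,t,(F@R.T+t-W)*1000
E
python3 - <<'E'
from h import *
c=viewer.camera("top")
px=lambda u,v:((u+.5)/4.6+162-.5,(v+.5)/4.6+152-.5)
P=[(183,30),(42,388),(655,205),(525,572)]
W=[cast(c,px(*p),.095) for p in P]
F=[(.105,.14),(-.105,.14),(.105,-.14),(-.105,-.14)]
th,R,t,e=fit(F,W);print(th,t,e.round(1))
for n,p,z in[("stud",(375,407),.1075),("corner",(405,315),.08),("end",(317,288),.08),("gear",(172,280),.1),("spray",(572,30),.12),("mug",(48,95),.09)]:
    w=cast(c,px(*p),z);print(n,w,(R.T@(w-t)).round(4))
for f in[(-.055,-.035),(0,-.035),(0,.015)]: print(f,R@f+t)
q=bot.get_obs()["tool_rot"];from scipy.spatial.transform import Rotation as Q
print(Q.from_quat(q,scalar_first=True).as_matrix().round(3))
E
```

```text
-0.3796822990478244 [0.53203623 0.13023095] [[ 3.5  3.2]
 [-0.6  6.3]
 [ 1.1 -6.2]
 [-4.  -3.3]]
stud [0.47250459 0.11799485] [-0.0508 -0.0334]
corner [0.52247461 0.10176653] [ 0.0017 -0.03  ]
end [0.53805191 0.1486156 ] [-0.0012  0.0193]
gear [0.54184264 0.22384647] [-0.0256  0.0906]
spray [0.66709656 0.010197  ] [ 0.1699 -0.0614]
mug [0.64488489 0.29177307] [0.0449 0.1919]
(-0.055, -0.035) [0.46798131 0.11810796]
(0, -0.035) [0.51906434 0.09772356]
(0, 0.015) [0.53759561 0.14416268]
[[ 0.9    0.436 -0.001]
 [ 0.436 -0.9    0.001]
 [ 0.    -0.001 -1.   ]]
```

Request:
jog_arm(
  targets=[
    [0.3,-0.33,0,-0.24,0],
    [0.6,-0.66,0,-0.48,0],
    [0.87,-1,0,-0.72,0],
    [0.87,-1,0,-0.95,0],
    [0.87,-1,0,-1,0],
    [0.87,-1,0,-1,0],
  ],
  squeeze=20,
)

```text
time: 0.65
ee_pos: [0.2853, -0.3884, 0.2499]
tool_rot: [-0.001, 0.883, 0.469, 0.0]
ft_force: [-1.2, 0.4, -0.9]
grip_width: 0.0121
```

Request:
jog_arm(
  targets=[
    [0.35,-0.2,0,-0.24,0],
    [0.7,-0.4,0,-0.41,0],
    [1,-0.55,0,-0.41,0],
    [1,-0.55,0,-0.41,0],
  ],
)

```text
time: 0.98
ee_pos: [0.2949, -0.2701, 0.2497]
tool_rot: [-0.003, 0.827, 0.562, 0.001]
ft_force: [-0.1, 0.3, -0.4]
grip_width: 0.0
```

Request:
jog_arm(
  targets=[
    [0.4,0,0,0,0],
    [0.8,0,0,0,0],
    [1,0,0,0,0],
    [1,0,0,0,0],
  ],
)

```text
time: 1.32
ee_pos: [0.3328, -0.1751, 0.2501]
tool_rot: [-0.003, 0.827, 0.562, 0.001]
ft_force: [-0.7, -0.2, 0.2]
grip_width: -0.0
```

Request:
jog_arm(
  targets=[
    [0.4,0,0,0,0],
    [0.8,0,0,0,0],
    [1,0,0,0,0],
    [1,0,0,0,0],
  ],
)

```text
time: 1.65
ee_pos: [0.371, -0.0805, 0.2507]
tool_rot: [-0.003, 0.826, 0.563, 0.002]
ft_force: [0.1, -0.9, 0.6]
grip_width: -0.0003
```

Request:
jog_arm(
  targets=[
    [0.4,0,0,0,0],
    [0.8,0,0,0,0],
    [1,0,0,0,0],
    [1,0,0,0,0],
  ],
)

```text
time: 1.98
ee_pos: [0.4095, 0.0138, 0.2512]
tool_rot: [-0.003, 0.826, 0.564, 0.002]
ft_force: [0.3, -1.5, 0.2]
grip_width: -0.0002
```

Request:
jog_arm(
  targets=[
    [0.4,-0.1,0,0,0],
    [0.8,-0.2,0,0,0],
    [1,-0.28,0,0,0],
    [1,-0.28,0,0,0],
  ],
)

```text
time: 2.32
ee_pos: [0.4207, 0.1186, 0.2518]
tool_rot: [-0.003, 0.825, 0.565, 0.003]
ft_force: [0.3, -0.5, 0.2]
grip_width: -0.0
```

```bash
python3 - <<'E'
from h import *
print(bot.get_obs()["ee_pos"])
c=viewer.camera("wrist");print(c["camera_matrix"],c["T"].round(3))
np.savez("w1",K=c["camera_matrix"],T=c["T"]);cv2.imwrite("pics/w1s.png",c["frame"][:,:,::-1])
i=cv2.convertScaleAbs(c["frame"][:,:,::-1],alpha=1.4,beta=10)
cv2.imwrite("pics/w1.png",cv2.resize(i,None,fx=1.5,fy=1.5,interpolation=cv2.INTER_CUBIC))
E
```

```text
[0.42069623 0.11864211 0.25182261]
[[297.31863964   0.         258.71380418]
 [  0.         297.31863964 188.62695576]
 [  0.           0.           1.        ]] [[ 0.932 -0.342 -0.117  0.451]
 [-0.362 -0.884 -0.296  0.195]
 [-0.002  0.318 -0.948  0.377]
 [ 0.     0.     0.     1.   ]]
```

View pics/w1.png

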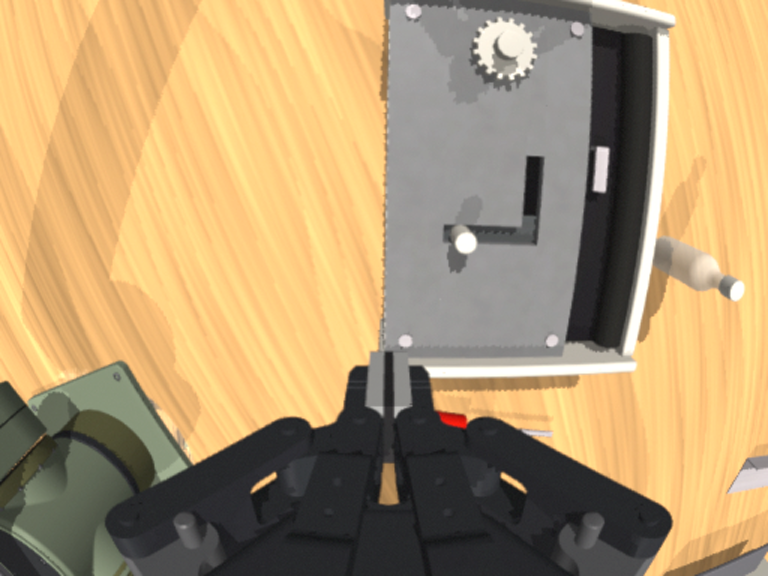

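```bash
python3 - <<'E'
from h import *
d=np.load("w1.npz");c={"camera_matrix":d["K"],"T":d["T"]}
px=lambda u,v:((u+.5)/1.5-.5,(v+.5)/1.5-.5)
P=[(537,244),(543,156),(527,156),(444,243),(444,225)]
F=[(.0065,-.0415),(.0065,.0215),(-.0065,.0215),(-.0615,-.0415),(-.0615,-.0285)]
th,R,t,e=fit(F,[cast(c,px(*p),.08,1) for p in P]);print(th,t,e.round(1))
np.savez("fr",th=th,R=R,t=t)
w=cast(c,px(466,242),.1075,1);print("stud",w,R.T@(w-t))
for f in[(-.055,-.035),(0,-.035),(0,.015)]: print(f,R@f+t)
o=bot.get_obs();print("tcp in frame",R.T@(o["ee_pos"][:2]-t),o["tool_rot"])
print("tips",cast(c,px(389,356),.25-.019,1), o["ee_pos"])
E
```

```text
-0.37461155105564625 [0.53234282 0.13196771] [[ 0.1 -0.8]
 [ 0.5 -0.3]
 [-0.5  0.9]
 [-0.3 -0. ]
 [ 0.2  0.2]]
stud [0.47263536 0.1188973 ] [-0.05078413 -0.0340116 ]
(-0.055, -0.035) [0.46835019 0.11952008]
(0, -0.035) [0.51953593 0.09939497]
(0, 0.015) [0.53783149 0.14592746]
tcp in frame [-0.09881161 -0.05499725] [-0.00246     0.8252806   0.5647144   0.00187612]
tips [0.42262716 0.12302469] [0.42025971 0.11694079 0.25171019]
```

Request:
jog_arm(
  targets=[
    [0.1,0,0.35,0,0],
    [0.2,0,0.7,0,0],
    [0.2,0,0.95,0,0],
    [0.2,0,0.95,0,0],
  ],
)

```text
time: 2.7
ee_pos: [0.4245, 0.1333, 0.1524]
tool_rot: [-0.004, 0.826, 0.564, -0.004]
ft_force: [-1.0, -1.8, 0.9]
grip_width: 0.0001
```

Request:
jog_arm(
  targets=[
    [0,0,0.2,0,0],
    [0,0,0.35,0,0],
    [0,0,0.45,0,0],
    [0,0,0.45,0,0],
  ],
)

```text
time: 3.03
ee_pos: [0.4238, 0.1315, 0.107]
tool_rot: [-0.004, 0.826, 0.563, -0.005]
ft_force: [-0.2, -0.0, -0.7]
grip_width: -0.0002
```

```bash
cat > look.py <<'E'
import sys
from h import *
d=np.load("fr.npz");R,t=d["R"],d["t"]
o=bot.get_obs();print("tcp in frame",R.T@(o["ee_pos"][:2]-t),o["ee_pos"],o["ft_force"],o["time"])
c=viewer.camera("wrist");np.savez("wl",K=c["camera_matrix"],T=c["T"])
i=cv2.convertScaleAbs(c["frame"][:,:,::-1],alpha=1.4,beta=10)
cv2.imwrite(sys.argv[1],cv2.resize(i,None,fx=1.5,fy=1.5,interpolation=cv2.INTER_CUBIC))
E
python3 look.py pics/w2.png
```

```text
tcp in frame [-0.10087515 -0.040183  ] [0.42375998 0.13148274 0.10702782] [-0.19091229 -0.03257582 -0.71308882] 3.0333
```

View pics/w2.png

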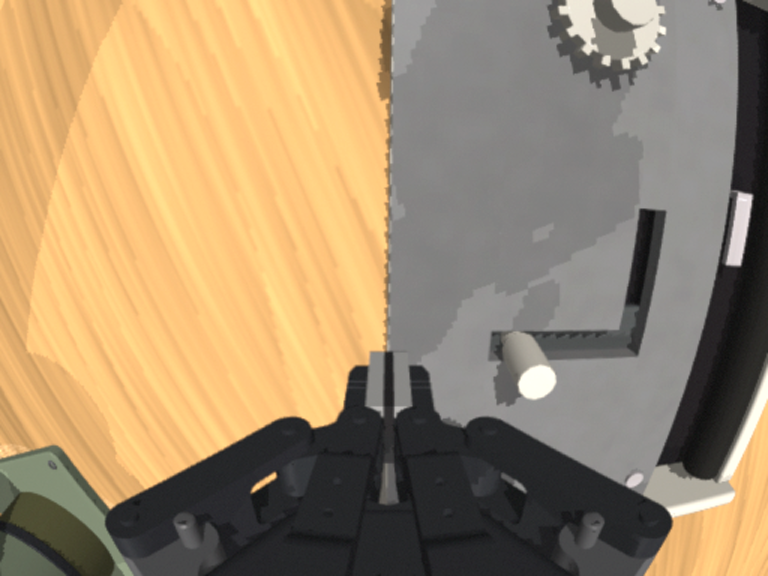

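Request:
jog_arm(
  targets=[
    [0.05,0.2,0,0,0],
    [0.05,0.3,0,0,0],
    [0.05,0.4,0,0,0],
    [0.05,0.5,0,0,0],
    [0.05,0.6,0,0,0],
    [0.05,0.7,0,0,0],
    [0.05,0.74,0,0,0],
    [0.05,0.74,0,0,0],
  ],
)

```text
time: 3.75
ee_pos: [0.4964, 0.1091, 0.1071]
tool_rot: [-0.003, 0.826, 0.563, -0.003]
ft_force: [-0.6, 0.8, -0.2]
grip_width: 0.0002
```

```bash
python3 look.py pics/w3.png
```

```text
tcp in frame [-0.0250317  -0.03443513] [0.49644688 0.10908004 0.107148  ] [-0.61014401  0.77928752 -0.24385871] 3.75
```

View pics/w3.png

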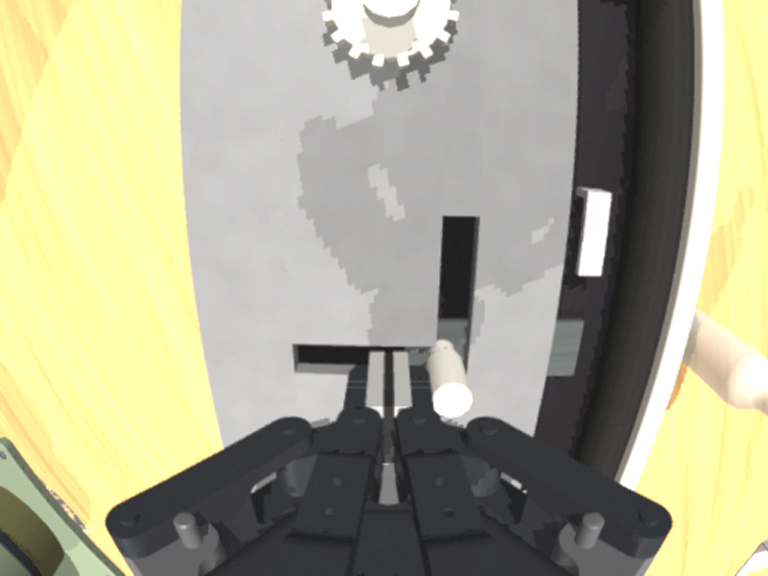

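The stud top is now at (453,399), just short of the corner and touching the finger's side.

```bash
python3 - <<'E'
from h import *
f=np.load("fr.npz");d=np.load("wl.npz");c={"camera_matrix":d["K"],"T":d["T"]}
px=lambda u,v:((u+.5)/1.5-.5,(v+.5)/1.5-.5)
for n,p,z in [("stud",(453,399),.1075),("outer corner",(467,376),.08),("topR",(478,217),.08),("topL",(444,217),.08)]:
  print(n,f["R"].T@(cast(c,px(*p),z,1)-f["t"]))
E
```

```text
stud [-0.00332872 -0.03495964]
outer corner [ 0.00611296 -0.04255493]
topR [0.00603529 0.02101348]
topL [-0.00597337  0.0207889 ]
```

Request:
jog_arm(
  targets=[
    [0,0.02,0,0,0],
    [0,0.045,0,0,0],
    [0,0.045,0,0,0],
    [0,0.045,0,0,0],
  ],
)

```text
time: 4.13
ee_pos: [0.5, 0.1076, 0.1069]
tool_rot: [-0.003, 0.826, 0.563, -0.004]
ft_force: [-0.9, 0.1, 0.6]
grip_width: -0.0001
```

```bash
python3 - <<'E'
from h import *
f=np.load("fr.npz");o=bot.get_obs();print(f["R"].T@(o["ee_pos"][:2]-f["t"]),o["ft_force"])
E
```

```text
[-0.02121309 -0.03447568] [-0.92788898  0.07884645  0.59074238]
```

Request:
jog_arm(
  targets=[
    [0,-0.2,0,0,0],
    [0,-0.2,0,0,0],
    [-0.2,-0.2,0,0,0],
    [-0.42,-0.2,0,0,0],
    [-0.42,-0.2,0,0,0],
    [-0.42,0,0,0,0],
    [-0.42,0.21,0,0,0],
    [-0.42,0.21,0,0,0],
  ],
)

```text
time: 4.8
ee_pos: [0.509, 0.0603, 0.1075]
tool_rot: [-0.001, 0.826, 0.563, -0.001]
ft_force: [1.1, -0.4, 1.0]
grip_width: 0.0
```

```bash
python3 - <<'E'
from h import *
f=np.load("fr.npz");o=bot.get_obs();print(f["R"].T@(o["ee_pos"][:2]-f["t"]),o["ft_force"])
E
```

```text
[ 0.00455932 -0.07526106] [ 1.10239557 -0.43410965  1.03155611]
```

Request:
jog_arm(
  targets=[
    [0.1,-0.03,0,0,0],
    [0.2,-0.03,0,0,0],
    [0.3,-0.03,0,0,0],
    [0.4,-0.03,0,0,0],
    [0.5,-0.03,0,0,0],
    [0.6,-0.03,0,0,0],
    [0.66,-0.03,0,0,0],
    [0.66,-0.03,0,0,0],
  ],
)

```text
time: 5.47
ee_pos: [0.5308, 0.1246, 0.1075]
tool_rot: [-0.002, 0.826, 0.563, -0.0]
ft_force: [-0.2, 0.5, 0.5]
grip_width: 0.0003
```

```bash
python3 look.py pics/w4.png
```

```text
tcp in frame [ 0.00123911 -0.00747751] [0.53075989 0.12455537 0.10752763] [-0.16906142  0.51070427  0.49704279] 5.4667
```

View pics/w4.png

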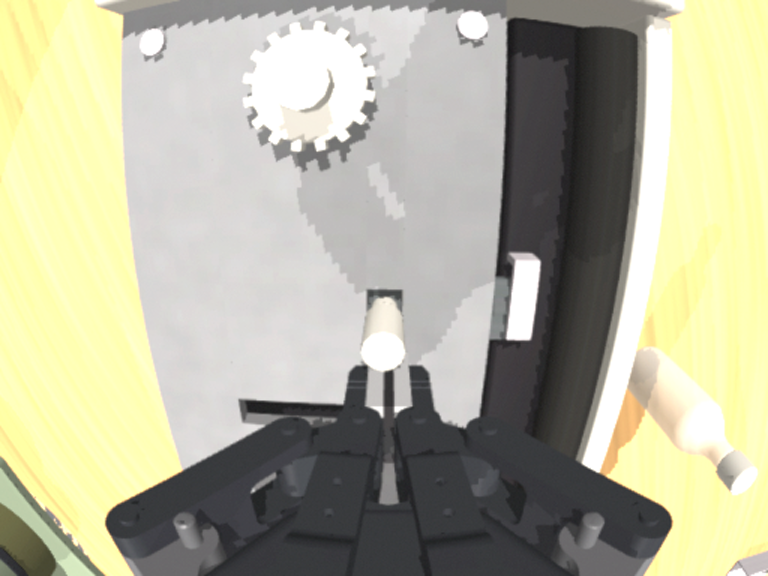

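The stud top is at (382,351), close to the slot end at about y 297. A few more millimetres are needed.

Request:
jog_arm(
  targets=[
    [0.03,0,0,0,0],
    [0.055,0,0,0,0],
    [0.06,0,0,0,0],
    [0.06,0,0,0,0],
    [0.06,0,0,0,0],
  ],
)

```text
time: 5.93
ee_pos: [0.5321, 0.1295, 0.1073]
tool_rot: [-0.002, 0.826, 0.563, -0.001]
ft_force: [-0.7, -1.3, 0.9]
grip_width: -0.0
```

```bash
python3 - <<'E'
from h import *
f=np.load("fr.npz");d=np.load("wl.npz");c={"camera_matrix":d["K"],"T":d["T"]}
px=lambda u,v:((u+.5)/1.5-.5,(v+.5)/1.5-.5)
for n,p,z in [("stud before",(382,351),.1075),("topR",(403,290),.08),("topL",(367,290),.08)]:
  print(n,f["R"].T@(cast(c,px(*p),z,1)-f["t"]))
o=bot.get_obs();print(f["R"].T@(o["ee_pos"][:2]-f["t"]),f["R"].T@o["ft_force"][:2])
E
```

```text
stud before [-0.00071203  0.01015783]
topR [0.00650297 0.02073193]
topL [-0.00658903  0.02069698]
[ 0.00069317 -0.00236696] [-0.19526321 -1.5127019 ]
```

Request:
jog_arm(
  targets=[
    [0.015,0,0,0,0],
    [0.03,0,0,0,0],
    [0.03,0,0,0,0],
  ],
)

```text
time: 6.18
ee_pos: [0.5326, 0.1309, 0.1073]
tool_rot: [-0.001, 0.826, 0.563, -0.003]
ft_force: [-1.3, -6.9, 1.3]
grip_width: -0.0
```

Request:
jog_arm(
  targets=[
    [-0.15,0,0,0,0],
    [-0.3,0,0,0,0],
    [-0.3,0,0,0,0],
    [-0.3,0,-0.3,0,0],
    [-0.3,0,-0.6,0,0],
    [-0.3,0,-0.9,0,0],
    [-0.3,0,-1,0,0],
    [-0.3,0,-1,0,0],
  ],
)

```text
time: 6.85
ee_pos: [0.5238, 0.1031, 0.2105]
tool_rot: [-0.0, 0.826, 0.563, 0.001]
ft_force: [-0.8, -0.3, 0.0]
grip_width: 0.0
```

```bash
python3 look.py pics/w5.png
```

```text
tcp in frame [ 0.00264769 -0.02995717] [0.52384524 0.10311926 0.21046103] [-0.76731125 -0.325177    0.00116792] 6.85
```

View pics/w5.png

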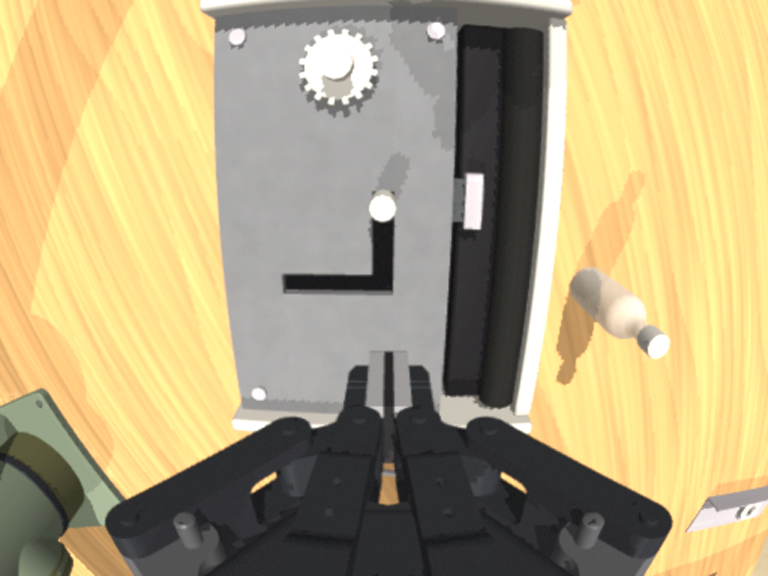

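The stud top at (382,206) covers the slot end, and the gear and bottle haven't been moved. The force rose to 7 N at the stop, and the tool is now clear at z = 0.21.

```bash
python3 - <<'E'
from h import *
from station import ticket
f=np.load("fr.npz");d=np.load("wl.npz");c={"camera_matrix":d["K"],"T":d["T"]}
px=lambda u,v:((u+.5)/1.5-.5,(v+.5)/1.5-.5)
print(f["R"].T@(cast(c,px(382,206),.1075,1)-f["t"]))
print(ticket.hand_in())
E
```

```text
[-0.00054423  0.01703256]
the job is handed in; nothing more can be done
None
```

I pushed the stud along the first leg to the corner, moved the closed fingertips round to its other side, and pushed it along the second leg to the end. I then backed off and raised the tool clear, and handed the job in at about 6.9 s.

- **Stud position:** the last picture puts it at frame (-0.5, +17.0) mm, against a target of (0, 15) mm. That is about 2 mm past the target, roughly the slot's 1.5 mm of play.
- **End of the slot:** the force rose from about 1.5 N to 7 N on the last push, so I take it to be against the end stop.
- **Corner:** I put the stud at about 0.5 mm past the corner from the tool's position. I did not take a second picture there.
- **Loose things:** the gear and bottle showed no movement in the wrist pictures, judged by eye. I did not check the mug and screwdriver in the final view, but the tool never went near them below 0.2 m.
- **Stud height:** I did not measure it separately. The stud was only pushed from the side, with vertical force around 1 N.
- **Robot:** it ended with the tool about 0.21 m up and less than 1 N on the wrist.

No check failed or disagreed.

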